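# Swing the hold-down clear, crack the sealed dry-box lid and hold it ajar

## Task

I need to slip a fresh drying pack into the sealed box of joining biscuits. Lift the sprung black plunger knob, swing the yellow hold-down arm off the lid round to its other index hole (the green one) and let the plunger drop fully home there; then break the lid, which has a bar handle to grip, free of its sticky rubber seal and finish while still holding it slightly open in the gripper, about 30 mm at the front edge and at no time as much as 60 mm. Leave the glue bottle, the jar and the tape roll where they stand.

Things in the scene. Friction and masses are not known exactly. Their poses are not given: they have to be found in the camera images.
- dry_box: fixed grey steel box, 160 mm (its x) by 130 mm (its y) by 100 mm high, on a flange on the bench. Origin: centre of the underside. Its -x side is the front (faces roughly the robot), its lid is hinged along the +x side; the hold-down stands beside its +y side.
- lid (a joint): opening angle of the blue lid (170 x 140 x 10 mm) about the hinge at the box's far (+x) top edge: 0 closed, grows as the front goes up, in rad; 0.18 is about 30 mm at the front edge, 0.36 about 60 mm.
- lid_panel: the blue lid with its steel bar handle; origin on the hinge axis, at mid-width; its -x runs from the hinge to the front edge (167 mm away); closed, its top is 114 mm above the bench.
- lid_bar (a point): middle of the steel bar handle on the lid, to be gripped from above: a round bar 12 mm thick, parallel to the hinge (the box's y), 60 mm free between its two posts, 26 mm clear above the lid's top; 132 mm in front of the hinge axis and, closed, 44 mm above it and 146 mm above the bench. Axes as the lid's.
- lid_hinge (a point): middle of the lid's hinge axis, 102 mm above the bench; the axis is this point's y.
- lid_front (a point): middle of the lid's front edge. A rubber seal along the front grips the lid: breaking it takes about 15 to 20 N upwards at the bar, over the first few millimetres; then the grip gives way quickly (the lid may pop a little, to about 0.07 rad) and is gone by 0.09 rad, after which only 2 to 4 N of weight remains at the bar. Let go, the lid sinks back to about 0.07 rad (12 mm) and rests on the seal.
- clamp: fixed post with an aluminium index disc (144 mm across, top 114 mm above the bench) beside the box. Origin on the post's axis at the bench; its y is nearly the box's y. Two index holes in the disc, 55 mm from the axis: the red-ringed one (start, on the +y side) and the green-ringed one 1.30 rad counter-clockwise from it seen from above.
- swing_arm (a joint): angle of the yellow hold-down arm about the upright post: 0 over the lid at the red hole (start); grows counter-clockwise seen from above; at 1.30 rad it is clear of the lid and the plunger is over the green hole; stops at -0.015 and 1.315. While it is over the lid, its rubber foot keeps the lid shut. It stays where it is left and turns with about 3 N sideways at the knob; play of 0.018 rad in each hole.
- swing_pivot (a point): on the swing axis at the top face of the arm (130 mm above the bench). Turns with the arm: its -y points along the arm to the foot (132 mm), its +y to the plunger (55 mm). Arm 32 mm wide and 12 mm thick; a 14 mm radius cap on the axis stands 6 mm above the arm.
- plunger (a joint): lift of the sprung index plunger in m: 0 fully home in a hole, 0.011 just clear of the disc, 0.018 stop. The spring pushes down with 4 N at home and 8 N at the stop. Let go over a hole it drops home; let go between the holes its round tip rides on the disc at about 0.011.
- plunger_knob: black cylindrical knob on the plunger's top, 24 mm in diameter, 28 mm high; spins freely about the upright axis, so the fingers need not turn with the arm.
- knob_grip (a point): centre of the plunger knob (half-way up), where to grip it from above; 160 mm above the bench when home, 30 mm above the arm's top face. It moves on a circle of radius 55 mm about the swing axis.
- glue_bottle: loose white glue bottle, radius 30 mm, 130 mm high; origin at its base. Leave alone.
- screw_jar: loose glass jar, radius 32 mm, 85 mm high; origin at its base. Leave alone.
- tape_roll: loose green roll of tape lying flat, radius 45 mm, 36 mm high; origin at its base. Leave alone.
There are look-alikes about, which are no part of the job. Of the things like the clamp, leave any that is brown; of the rest the larger one is meant.

How it is judged:
By the outcome, as a careful person would: the job done as asked, in the order asked, and still so for the second after the job is handed in, while the arm keeps its last pose, push and grip.
It also fails if it takes over 51 s, if anything falls off the work surface, if the arm or the gripper's body presses on something with over 40 N, if the wrist force passes 120 N, or if a joint passes its speed limit or range.

## Robot

A 6-joint arm with a two-finger parallel gripper is mounted at the origin on the work surface. World frame = base frame: x ahead of the robot, y to its left, z up, the work surface at z = 0. Lengths are in m, angles in rad, forces in N, time in s.
With the tool pointing down it reaches from about 0.275 to 1 m from the base axis. Payload 8.4 kg.
Tool frame: the origin (TCP) lies between the finger pads; the fingertips stand 19 mm ahead of it and the grasp point (between the pads) is the TCP; z points along the fingers, x is the direction in which the jaws open and shut, and the axes are right-handed (so a half turn about z gives the same grasp; the last joint's range is limited). The gripper opens to 85 mm and grips with 20 to 120 N. Pads are 22 mm wide; open, the fingers measure 114 mm over their backs; the gripper's body (76 mm by 85 mm) begins 54 mm behind the grasp point. The pads swing forward as they close: fully open they stand 13 mm farther back than shut.
Start: joints at [-1.34, 0.353, 1.633, -0, 1.155, -0.002], TCP at [0.144, -0.608, 0.25] pointing down, gripper open.
Joint ranges: [-2.63, 2.63], [-0.92, 2.1], [0.06, 2.66], [-1.3, 4.44], [0, 2.69], [-3.02, 3.02]. Speed limits (rad/s): [2.22, 2.22, 2.79, 3.14, 3.14, 3.14].

## Interface

Orientations are given as a unit quaternion [w, x, y, z].
In Python, from cell import * gives the robot as it stands. The module is installed in compiled form; this text tells all that it offers.
- The arm moves only by the tool jog_arm, never from a script. Its argument "deltas" is a list that holds one entry, the list of rows, each a list of 7 numbers: the closure, from -1 (fully open) to 1 (shut), so that 0 is half open, then the shift along the tool's x, y, z in mm, then the turn, a rotation vector about the tool's x, y, z in rad. In form: [[[fingers, dx, dy, dz, ax, ay, az], ...]]. A call has 1 to 12 rows; each row shifts and turns the pose as measured when the row begins, along the tool's axes as they then stand; what a row does not reach is not made up. A row lasts 1/12 s, in which the tool goes at most 41.7 mm and 7.16 degrees, less where a joint would pass 70% of its speed; a pose out of reach is approached as far as the arm can. A call is refused whole if a number of a shift passes 41.7 or a number of a turn 0.125, either way. A call with a gripper value outside its range is refused whole. The fingers move at their own pace and stop on an object; "squeeze" is the grip in N (left out, the last holds). Time passes only in rows, so rows that do not move let the fingers close. It gives the time, the measured TCP pose, the force and the opening at its end, in the units of the state.
- get_obs(): the state, without advancing time (a new reading comes with each control period).
- camera(name): name is "scene" or "top"; returns the picture (400x640x3 uint8, red, green, blue); there is no depth.
- calibration(name): a dict with "mtx" (3x3 intrinsics, pixels), "R" (3x3) and "t" (3): a world point X has camera coordinates R X + t. Camera axes: x right, y down, z forward; pixel columns grow to the right and rows downward; lengths in m; the calibration is good to about 2 mm. A picture is of the moment at which its call begins. calibration takes no time and is no camera call.
- hand_in(): hands the job in, once; it reports no verdict.
The state is a dict: "time": time; "q": joint angles; "joint_vel": joint speeds; "joint_efforts": joint torques, N m; "tool_pos": TCP position; "orientation": TCP orientation; "wrist_force": force on the tool from outside, world axes, zero at the start; "ft_torque": the same for the moment, N m; "grip_width": finger opening in m.
Only numpy, scipy, OpenCV 4.12 (cv2) and the standard library are available. Lean on these libraries where they do the work, as an engineer would, in place of code of your own. Each camera call takes 0.05 s, during which the arm holds its last target.

## Working session

There is one attempt and no reset: what is moved stays moved. The work goes in short steps, Python scripts to look and compute and a tool call to move; the robot and the scene stay as the last step left them, time stands still between calls to the robot, and variables do not carry over. Pictures are saved under pics/ and viewed, and the job is handed in when it is done.

Besides the shell and the picture viewer there is one more tool, called as name([rows], argument=value, ...), one row to a line, values as JSON. jog_arm: Moves the arm, as the interface text tells. Its arguments: {"type":"object","properties":{"deltas":{"type":"array","items":{"type":"array","items":{"type":"array","items":{"type":"number"}}}},"squeeze":{"type":"number"}},"required":["deltas"]}

```bash
mkdir -p pics; python3 - <<'E'
from cell import *
import cv2,numpy as np
for n in("scene","top"):
    im=camera(n); cv2.imwrite(f"pics/{n}0.png",im[...,::-1])
    c=calibration(n); print(n,c)
print(get_obs())
E
```

```text
scene {'mtx': array([[488.64458845,   0.        , 307.09773073],
       [  0.        , 488.64458845, 200.45249117],
       [  0.        ,   0.        ,   1.        ]]), 'R': array([[ 0.55328605,  0.83297744,  0.00480884],
       [ 0.66717779, -0.43968617, -0.60129017],
       [-0.49874677,  0.33589382, -0.79901627]]), 't': array([-0.33795636, -0.27497262,  1.73223894])}
top {'mtx': array([[427.5453302 ,   0.        , 314.04163483],
       [  0.        , 427.5453302 , 200.13437881],
       [  0.        ,   0.        ,   1.        ]]), 'R': array([[ 0.004536  , -0.99978513, -0.02022664],
       [-0.99037424, -0.00169323, -0.13840518],
       [ 0.13834119,  0.02065975, -0.99016912]]), 't': array([0.04142898, 0.56057323, 1.28683205])}
{'time': 0.1, 'q': array([-1.34038855e+00,  3.53550993e-01,  1.63407046e+00, -4.29892511e-07,
        1.15522260e+00, -2.38777548e-03]), 'joint_vel': array([ 6.90215128e-04, -1.86060952e-03, -1.55103161e-03, -1.53812378e-03,
       -5.78413511e-04,  7.44052148e-05]), 'joint_efforts': array([-2.37561007e-04, -6.06355691e+01, -3.42818499e+01,  4.32792388e-05,
        3.83614388e-03,  4.53927839e-05]), 'tool_pos': array([ 0.1440989 , -0.60773402,  0.24964959]), 'orientation': array([-3.89080247e-04,  7.84441919e-01, -6.20201970e-01, -4.90023205e-04]), 'wrist_force': array([ 0.59595949, -0.51132308, -0.59173054]), 'ft_torque': array([-0.01507615, -0.00014387, -0.04363586]), 'grip_width': 0.08548694611437477}
```

View pics/scene0.png

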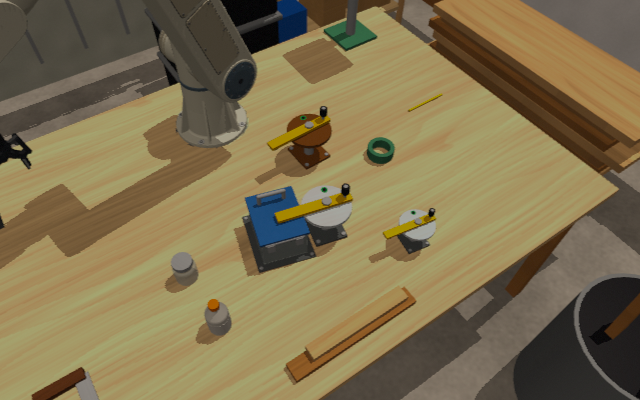

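View pics/top0.png

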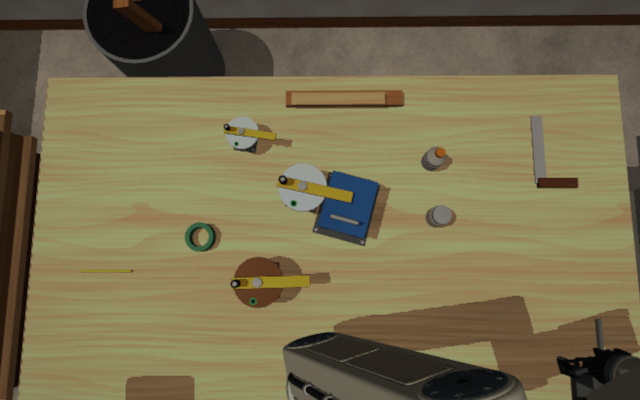

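The scene picture shows the large aluminium clamp beside the blue-lidded box at about (325,205). The brown one at (308,130) and the small one at (415,225) are decoys. In the top picture the target disc is at (303,188) and its knob at (283,180). I'll enlarge both.

```bash
python3 - <<'E'
import cv2
a=cv2.imread("pics/top0.png")[145:255,260:395]; cv2.imwrite("pics/tc.png",cv2.resize(a,None,fx=5.8,fy=5.4,interpolation=cv2.INTER_CUBIC) if 0 else cv2.resize(a,None,fx=5,fy=5,interpolation=cv2.INTER_CUBIC))
a=cv2.imread("pics/scene0.png")[170:275,235:365]; cv2.imwrite("pics/sc.png",cv2.resize(a,None,fx=5,fy=5,interpolation=cv2.INTER_CUBIC))
E
```

```text
(no output)
```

View pics/tc.png

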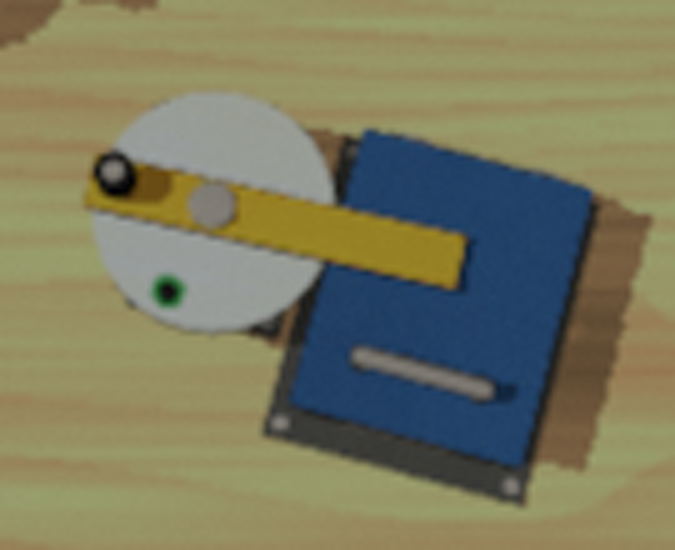

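View pics/sc.png

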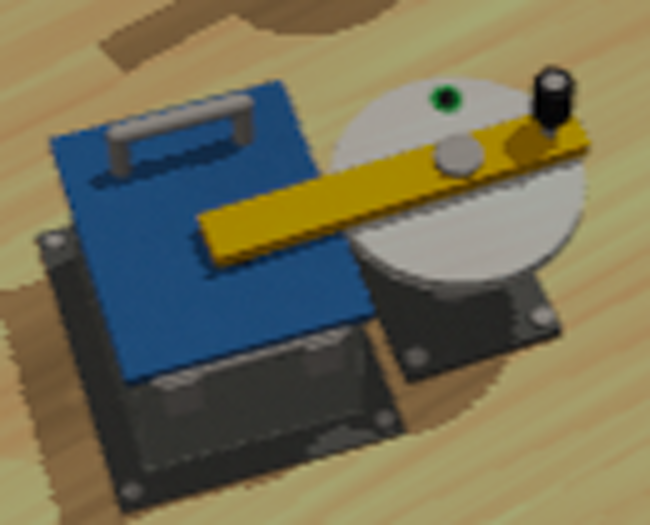

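```bash
cat > h.py <<'E'
from cell import *
import numpy as np, cv2
from scipy.optimize import least_squares
from scipy.spatial.transform import Rotation as Ro
C={n:calibration(n) for n in("scene","top")}
def proj(n,X):
    c=C[n];p=c["mtx"]@(c["R"]@np.asarray(X)+c["t"]);return p[:2]/p[2]
def ray(n,uv,z):
    c=C[n];d=c["R"].T@np.linalg.solve(c["mtx"],[*uv,1]);o=-c["R"].T@c["t"];return o+d*(z-o[2])/d[2]
def T(u): return ((u[0]+.5)/5-.5+260,(u[1]+.5)/5-.5+145)
def S(u): return ((u[0]+.5)/5-.5+235,(u[1]+.5)/5-.5+170)
E
python3 - <<'E'
from h import *
pts={"knob":(.174,(114,170),(555,77)),"cap":(.136,(212,204),(459,152)),"green":(.114,(168,291),(446,98)),
"barR":(.150,(358,355),(243,101)),"barL":(.150,(486,390),(120,130)),
"c_hy+":(.114,(365,130),(372,315)),"c_hy-":(.114,(594,192),(130,380)),"c_fy-":(.114,(525,467),(52,137)),"c_fy+":(.114,(290,405),(285,82))}
W={}
for k,(z,t,s) in pts.items():
    a=ray("top",T(t),z);b=ray("scene",S(s),z);W[k]=(a+b)/2
    print(k,a.round(4),b.round(4))
# box fit: hinge(x,y,yaw)
def res(p):
    x,y,w,cx,cy=p;r=Ro.from_euler("z",w).as_matrix();h=np.array([x,y,0]);out=[]
    for k,l in {"barR":(-.132,.034,.150),"barL":(-.132,-.034,.150),"c_hy+":(.003,.07,.114),"c_hy-":(.003,-.07,.114),"c_fy-":(-.167,-.07,.114),"c_fy+":(-.167,.07,.114)}.items():
        X=h+r@np.array(l);z,t,s=pts[k]
        out+=[*(proj("top",X)-T(t)),*(proj("scene",X)-S(s))]
    return np.array(out)
r=least_squares(lambda p:res([*p,0,0]),[.6,0,0]);print(r.x,res([*r.x,0,0]).reshape(-1,4).round(1))
R=Ro.from_euler("z",r.x[2]).as_matrix();print("bar",np.array([r.x[0],r.x[1],0])+R@[-.132,0,.146])
def rc(p):
    x,y,w=p;out=[]
    for k,a,rad,z in(("knob",0,.055,.174),("cap",0,0,.136),("green",1.3,.055,.114)):
        X=[x+rad*-np.sin(w+a),y+rad*np.cos(w+a),z];_,t,s=pts[k];out+=[*(proj("top",X)-T(t)),*(proj("scene",X)-S(s))]
    return np.array(out)
q=least_squares(rc,[.6,.1,0]);print(q.x,rc(q.x).reshape(-1,4).round(1))
x,y,w=q.x
for a in(0,1.3):print("knob",a,x-.055*np.sin(w+a),y+.055*np.cos(w+a))
E
```

```text
knob [0.6025 0.1295 0.174 ] [0.5952 0.1363 0.174 ]
cap [0.5899 0.0762 0.136 ] [0.5857 0.0803 0.136 ]
green [0.542  0.1026 0.114 ] [0.5365 0.1066 0.114 ]
barR [ 0.501  -0.0078  0.15  ] [ 0.4987 -0.0063  0.15  ]
barL [ 0.4814 -0.0798  0.15  ] [ 0.4786 -0.0738  0.15  ]
c_hy+ [ 0.6381 -0.0128  0.114 ] [ 0.6371 -0.012   0.114 ]
c_hy- [ 0.6011 -0.147   0.114 ] [ 0.6007 -0.1417  0.114 ]
c_fy- [ 0.44   -0.1047  0.114 ] [ 0.4363 -0.0969  0.114 ]
c_fy+ [0.4754 0.031  0.114 ] [0.4754 0.0354 0.114 ]
[ 0.61736803 -0.07765565 -0.26920674] [[ 0.7  0.6 -1.   0.7]
 [-1.6  0.1 -0.   0.8]
 [-0.6 -0.2  0.7  0.3]
 [-0.4 -0.2 -1.2  1. ]
 [-1.4  0.8 -0.9  0.9]
 [-1.1  0.1 -0.4  0.1]]
bar [ 0.49012238 -0.04254802  0.146     ]
[ 0.58820127  0.07826132 -0.21526781] [[-0.9  0.9 -0.2  1.8]
 [-0.7  0.6 -0.1  0.9]
 [-0.5  0.8 -0.1  1.1]]
knob 0 0.5999497648666252 0.13199187760479653
knob 1.3 0.5395714575458317 0.1039545437105571
```

The two cameras agree to about 4–8 mm and the fitted model's residuals are about 1 px. Next I'll swing toward the knob while turning the jaws to lie across the bar.

jog_arm([
  [[-1,-25,-25,0,0,0,-0.119],[-1,-22,-28,0,0,0,-0.119],[-1,-19,-31,0,0,0,-0.119],[-1,-15,-33,0,0,0,-0.119],[-1,-11,-34,0,0,0,-0.119],[-1,-7,-35,0,0,0,-0.119],[-1,-3,-36,0,0,0,-0.119],[-1,2,-36,0,0,0,-0.119],[-1,6,-35,0,0,0,-0.119],[-1,10,-34,0,0,0,0],[-1,10,-34,0,0,0,0],[-1,10,-34,0,0,0,0]],
], squeeze=40)

```text
time: 1.1
tool_pos: [0.363, -0.2251, 0.2458]
orientation: [-0.001, 0.994, -0.11, -0.002]
wrist_force: [0.7, 0.4, -0.3]
grip_width: 0.0851
```

```bash
cat >> h.py <<'E'
def delta(p,yaw,tilt=0):
    o=get_obs();q=o["orientation"];Rt=Ro.from_quat([q[1],q[2],q[3],q[0]])
    g=Ro.from_euler("z",yaw)*Ro.from_euler("x",np.pi)   # tool x at yaw, z down
    g=Ro.from_rotvec(tilt*np.array([-np.sin(yaw),np.cos(yaw),0]))*g
    d=(np.array(p)-o["tool_pos"])*1000
    print("t",round(o["time"],2),"pos",o["tool_pos"].round(4),"F",o["wrist_force"].round(1),"w",round(o["grip_width"],4))
    print("tool delta mm",Rt.inv().apply(d).round(1),"turn",(Rt.inv()*g).as_rotvec().round(3))
E
python3 - <<'E'
from h import *
delta([.600,.132,.24],-.269)
E
```

```text
t 1.1 pos [ 0.363  -0.2251  0.2458] F [ 0.7  0.4 -0.3] w 0.0851
tool delta mm [ 152.9 -400.4    6.1] turn [-0.002  0.003  0.048]
```

jog_arm([
  [[-1,14,-36,0,0,0,0.048],[-1,14,-36,0,0,0,0],[-1,14,-36,0,0,0,0],[-1,14,-36,0,0,0,0],[-1,14,-36,0,0,0,0],[-1,14,-36,0,0,0,0],[-1,14,-36,0,0,0,0],[-1,14,-36,0,0,0,0],[-1,14,-36,0,0,0,0],[-1,14,-36,0,0,0,0],[-1,8,-20,0,0,0,0],[-1,0,0,0,0,0,0]],
])

```text
time: 2.1
tool_pos: [0.6142, 0.1292, 0.2434]
orientation: [-0.002, 0.991, -0.133, -0.002]
wrist_force: [0.6, -0.8, -0.6]
grip_width: 0.0851
```

```bash
python3 - <<'E'
from h import *
delta([.600,.132,.24],-.269)
for n in("top","scene"):
    im=camera(n)[...,::-1]; c=proj(n,[.6,.13,.17]).astype(int); a=im[max(0,c[1]-60):c[1]+60,c[0]-70:c[0]+70]
    cv2.imwrite(f"pics/{n}1.png",cv2.resize(a,None,fx=5,fy=5,interpolation=cv2.INTER_CUBIC));print(c)
E
```

```text
t 2.1 pos [0.6142 0.1292 0.2434] F [ 0.6 -0.8 -0.6] w 0.0851
tool delta mm [-14.4   1.    3.5] turn [-0.003  0.004  0.003]
[282 179]
[344 188]
```

View pics/scene1.png

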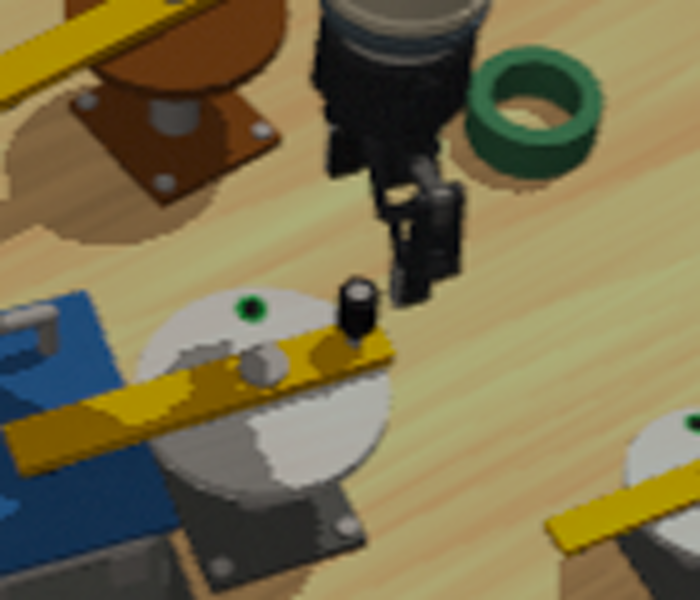

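View pics/top1.png

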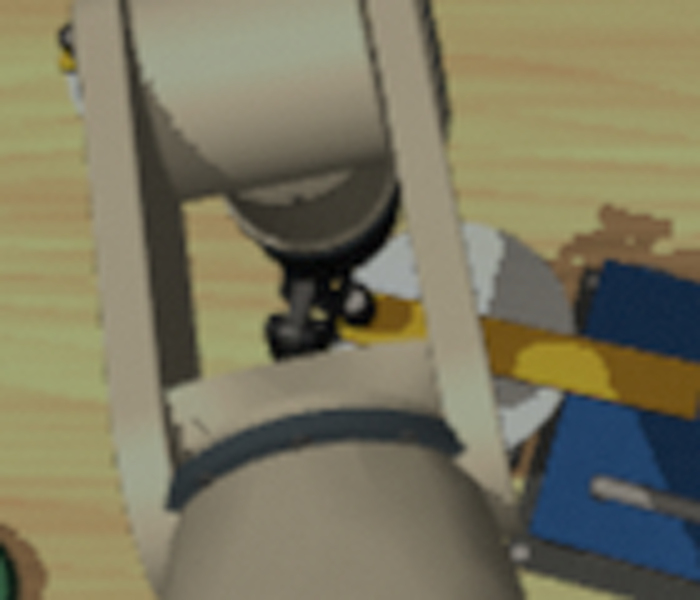

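```bash
python3 - <<'E'
from h import *
o=get_obs();p=o["tool_pos"];u=np.array([.964,-.266,0])
for s in(-.057,-.043,0,.043,.057):
    for dz in(-.006,):
        X=p+u*s+[0,0,dz]
        print(s,((proj("scene",X)-[274,128])*5).round(),((proj("top",X)-[212,119])*5).round())
E
```

```text
-0.057 [332. 161.] [317. 360.]
-0.043 [341. 180.] [324. 335.]
0 [370. 239.] [347. 258.]
0.043 [400. 300.] [370. 182.]
0.057 [410. 320.] [377. 158.]
```

jog_arm([
  [[-1,-14,1,0,-0.003,0.004,0.003],[-1,0,0,20,0,0,0],[-1,0,0,25,0,0,0],[-1,0,0,20,0,0,0],[-1,0,0,10,0,0,0],[-1,0,0,0,0,0,0]],
], squeeze=20)

```text
time: 2.7
tool_pos: [0.5932, 0.1219, 0.1669]
orientation: [0.002, 0.991, -0.137, -0.002]
wrist_force: [-0.4, -1.4, -0.8]
grip_width: 0.0857
```

```bash
python3 - <<'E'
from h import *
delta([.600,.132,.162],-.269)
for n in("scene",):
    im=camera(n)[...,::-1]; c=proj(n,[.6,.13,.17]).astype(int); a=im[max(0,c[1]-60):c[1]+60,c[0]-70:c[0]+70]
    cv2.imwrite(f"pics/{n}2.png",cv2.resize(a,None,fx=5,fy=5,interpolation=cv2.INTER_CUBIC));print(c)
E
```

```text
t 2.7 pos [0.5932 0.1219 0.1669] F [-0.4 -1.4 -0.8] w 0.0857
tool delta mm [  3.8 -11.6   4.8] turn [ 0.005  0.003 -0.006]
[344 188]
```

View pics/scene2.png

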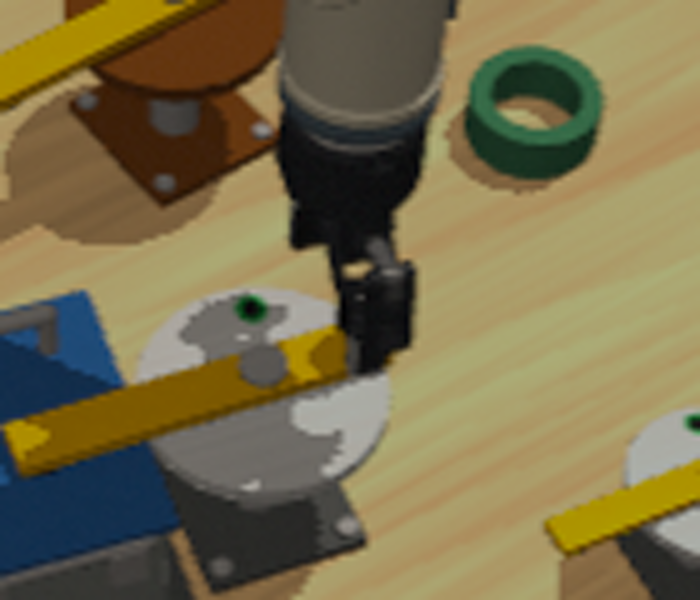

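The gripper is down around the knob, with the tip at crop (375,365), but it is about 10 mm short in y. I'll correct that.

jog_arm([
  [[-1,4,-11,4,0.005,0.003,-0.006],[-1,0,0,0,0,0,0],[-1,0,0,0,0,0,0]],
])

```text
time: 3.0
tool_pos: [0.6022, 0.1313, 0.1663]
orientation: [-0.001, 0.991, -0.135, 0.002]
wrist_force: [-0.3, -0.3, 0.2]
grip_width: 0.0855
```

```bash
python3 - <<'E'
from h import *
delta([.600,.132,.161],-.269)
E
```

```text
t 3.0 pos [0.6022 0.1313 0.1663] F [-0.3 -0.3  0.2] w 0.0855
tool delta mm [-2.4 -0.1  5.3] turn [-0.002 -0.004 -0.001]
```

jog_arm([
  [[-1,-2,0,5,0,0,0],[-1,0,0,0,0,0,0],[0,0,0,0,0,0,0],[0.3,0,0,0,0,0,0],[0.3,0,0,0,0,0,0],[0.3,0,0,0,0,0,0]],
])

```text
time: 3.5
tool_pos: [0.6016, 0.1326, 0.1633]
orientation: [-0.001, 0.991, -0.134, 0.004]
wrist_force: [0.9, 0.4, -0.5]
grip_width: 0.0389
```

```bash
python3 - <<'E'
from h import *
delta([.600,.132,.161],-.269)
for n in("scene",):
    im=camera(n)[...,::-1]; c=proj(n,[.6,.13,.17]).astype(int); a=im[max(0,c[1]-60):c[1]+60,c[0]-70:c[0]+70]
    cv2.imwrite(f"pics/{n}3.png",cv2.resize(a,None,fx=5,fy=5,interpolation=cv2.INTER_CUBIC));print(c)
E
```

```text
t 3.5 pos [0.6016 0.1326 0.1633] F [ 0.9  0.4 -0.5] w 0.0389
tool delta mm [-1.4  1.1  2.3] turn [-0.004 -0.008 -0.   ]
[344 188]
```

View pics/scene3.png

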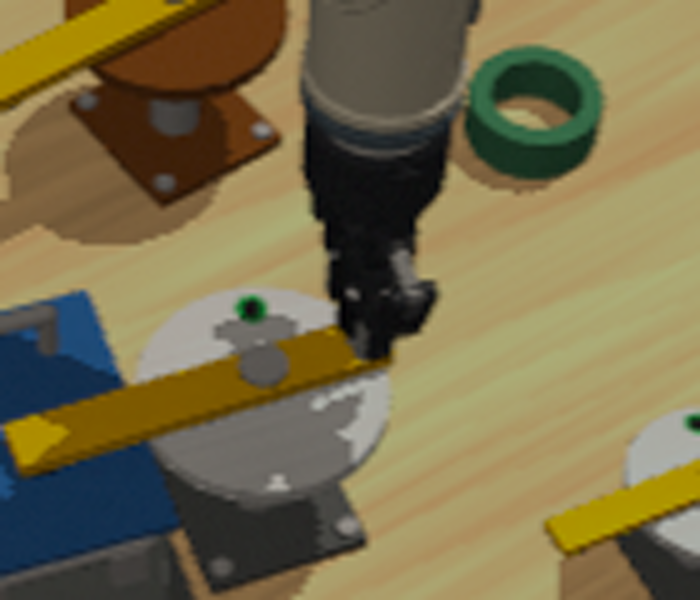

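The fingers sit either side of the knob at crop (370,340), allowing for the near finger's offset. I'll close.

jog_arm([
  [[1,0,0,2,0,0,0],[1,0,0,0,0,0,0],[1,0,0,0,0,0,0],[1,0,0,0,0,0,0]],
], squeeze=20)

```text
time: 3.88
tool_pos: [0.6021, 0.1326, 0.1627]
orientation: [-0.002, 0.991, -0.134, 0.005]
wrist_force: [0.7, -0.2, 0.9]
grip_width: 0.0236
```

```bash
python3 - <<'E'
from h import *
delta([.600,.132,.161],-.269)
E
```

```text
t 3.88 pos [0.6021 0.1326 0.1627] F [ 0.7 -0.2  0.9] w 0.0236
tool delta mm [-1.9  1.2  1.7] turn [-0.005 -0.009 -0.   ]
```

Width 23.6 mm matches the 24 mm knob, and side forces are negligible. I'll grip harder and lift.

jog_arm([
  [[1,0,0,0,0.004,0.008,0],[1,0,0,0,0,0,0],[1,0,0,-5,0,0,0],[1,0,0,-5,0,0,0],[1,0,0,-4,0,0,0],[1,0,0,0,0,0,0]],
], squeeze=60)

```text
time: 4.38
tool_pos: [0.601, 0.1327, 0.1758]
orientation: [-0.003, 0.991, -0.134, 0.008]
wrist_force: [2.1, 1.3, -8.1]
grip_width: 0.022
```

```bash
python3 - <<'E'
from h import *
delta([.602,.1326,.177],-.269)
E
```

```text
t 4.38 pos [0.601  0.1327 0.1758] F [ 2.1  1.3 -8.1] w 0.022
tool delta mm [ 1.  -0.2 -1.1] turn [-0.009 -0.016 -0.   ]
```

jog_arm([
  [[1,0,0,-2,-0.009,-0.016,0],[1,0,0,0,0,0,0],[1,-7,1,0,0,0,0],[1,-7,2,0,0,0,0],[1,-6.5,2.5,0,0,0,0],[1,-6,3.5,0,0,0,0],[1,0,0,0,0,0,0]],
])

```text
time: 4.97
tool_pos: [0.5714, 0.1313, 0.1761]
orientation: [-0.0, 0.991, -0.134, 0.001]
wrist_force: [-0.1, -0.8, -7.9]
grip_width: 0.0224
```

```bash
cat >> h.py <<'E'
def arc(px=.588,py=.078):
    p=get_obs()["tool_pos"];d=p[:2]-[px,py];print("radius",np.hypot(*d).round(4),"theta",(np.arctan2(-d[0],d[1])+.215).round(3),"z",p[2].round(4))
E
python3 - <<'E'
from h import *
arc();delta([.602,.1326,.177],-.269)
E
```

```text
radius 0.0558 theta 0.517 z 0.1761
t 4.97 pos [0.5714 0.1313 0.1761] F [-0.1 -0.8 -7.9] w 0.0224
tool delta mm [29.1 -9.4 -0.8] turn [-0.001 -0.002 -0.   ]
```

jog_arm([
  [[1,-5.5,4,-0.5,0,0,0],[1,-5,5,0,0,0,0],[1,-4.5,5.5,0,0,0,0],[1,-3.5,6,0,0,0,0],[1,-3,6,0,0,0,0],[1,0,0,0,0,0,0]],
])

```text
time: 5.47
tool_pos: [0.5427, 0.1089, 0.1774]
orientation: [-0.0, 0.991, -0.134, 0.004]
wrist_force: [1.4, -0.5, -7.4]
grip_width: 0.0222
```

```bash
python3 - <<'E'
from h import *
arc();delta([.5396,.1040,.176],-.269)
for n in("top","scene"):
    im=camera(n)[...,::-1]; c=proj(n,[.58,.08,.13]).astype(int); a=im[max(0,c[1]-55):c[1]+55,c[0]-60:c[0]+60]
    cv2.imwrite(f"pics/{n}4.png",cv2.resize(a,None,fx=5,fy=5,interpolation=cv2.INTER_CUBIC));print(c)
E
```

```text
radius 0.0548 theta 1.187 z 0.1774
t 5.47 pos [0.5427 0.1089 0.1774] F [ 1.4 -0.5 -7.4] w 0.0222
tool delta mm [-1.7  5.6  1.4] turn [-0.002 -0.007  0.001]
[300 189]
[325 199]
```

View pics/scene4.png

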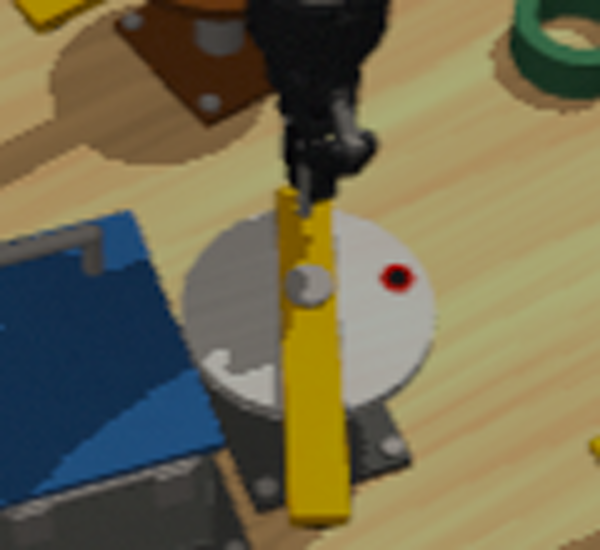

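View pics/top4.png

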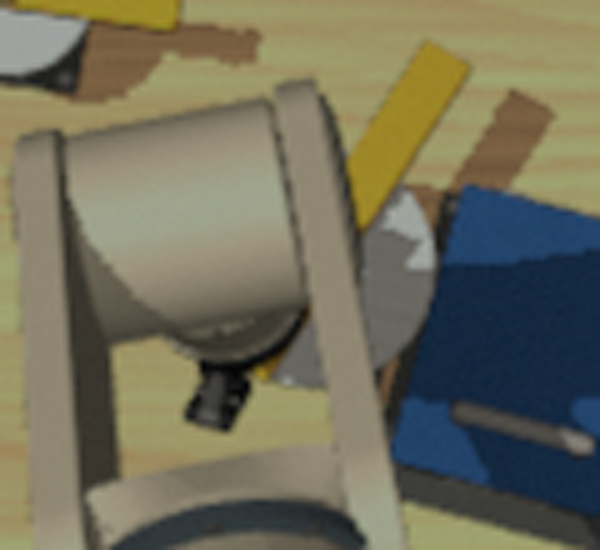

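The red hole is now exposed at scene crop (397,278), and the arm points away from the lid. I'll do the last few mm and feel for the stop.

jog_arm([
  [[1,-1.5,5,0,0,-0.005,0],[1,0,1,0,0,0,0],[1,0,0,0,0,0,0]],
])

```text
time: 5.82
tool_pos: [0.5403, 0.1044, 0.1777]
orientation: [-0.002, 0.991, -0.134, 0.001]
wrist_force: [3.1, 1.9, -7.3]
grip_width: 0.0225
```

```bash
python3 - <<'E'
from h import *
arc();delta([.5396,.1040,.176],-.269)
E
```

```text
radius 0.0545 theta 1.28 z 0.1777
t 5.82 pos [0.5403 0.1044 0.1777] F [ 3.1  1.9 -7.3] w 0.0225
tool delta mm [-0.6  0.6  1.7] turn [-0.005 -0.002 -0.   ]
```

jog_arm([
  [[1,-0.5,2,0,0,0,0],[1,0,0,0,0,0,0]],
])

```text
time: 5.98
tool_pos: [0.5403, 0.1044, 0.1782]
orientation: [-0.005, 0.991, -0.135, 0.002]
wrist_force: [1.7, 0.7, -7.3]
grip_width: 0.0225
```

```bash
python3 - <<'E'
from h import *
arc();delta([.5396,.1040,.176],-.269)
E
```

```text
radius 0.0545 theta 1.281 z 0.1782
t 5.98 pos [0.5403 0.1044 0.1782] F [ 1.7  0.7 -7.3] w 0.0225
tool delta mm [-0.6  0.6  2.2] turn [-0.01  -0.003 -0.002]
```

jog_arm([
  [[1,-1,4,0,-0.01,0,0],[1,0,0,0,0,0,0]],
])

```text
time: 6.15
tool_pos: [0.5403, 0.1045, 0.1792]
orientation: [-0.004, 0.991, -0.136, 0.003]
wrist_force: [1.7, 0.1, -8.4]
grip_width: 0.0218
```

```bash
python3 - <<'E'
from h import *
arc();delta([.5396,.1040,.176],-.269)
E
```

```text
radius 0.0546 theta 1.279 z 0.1792
t 6.15 pos [0.5403 0.1045 0.1792] F [ 1.7  0.1 -8.4] w 0.0218
tool delta mm [-0.5  0.7  3.1] turn [-0.009 -0.005 -0.004]
```

A 4 mm push gave no motion, so the arm is at its stop at 1.315, inside the hole's play. I'll lower the plunger.

jog_arm([
  [[1,0,0,4,-0.008,-0.004,0],[1,0,0,4,0,0,0],[1,0,0,4,0,0,0],[1,0,0,0,0,0,0]],
])

```text
time: 6.48
tool_pos: [0.5404, 0.1045, 0.1664]
orientation: [-0.0, 0.991, -0.136, 0.001]
wrist_force: [2.6, 1.8, -5.3]
grip_width: 0.0225
```

```bash
python3 - <<'E'
from h import *
arc();delta([.5396,.1040,.1627],-.269)
E
```

```text
radius 0.0545 theta 1.278 z 0.1664
t 6.48 pos [0.5404 0.1045 0.1664] F [ 2.6  1.8 -5.3] w 0.0225
tool delta mm [-0.7  0.7  3.7] turn [-0.    -0.001 -0.003]
```

jog_arm([
  [[1,0,0,3.5,0,0,0],[1,0,0,0,0,0,0],[0.3,0,0,0,0,0,0],[0,0,0,0,0,0,0],[-0.6,0,0,0,0,0,0],[-1,0,0,0,0,0,0],[-1,0,0,-15,0,0,0],[-1,0,0,-30,0,0,0],[-1,0,0,-25,0,0,0],[-1,0,0,0,0,0,0]],
])

```text
time: 7.32
tool_pos: [0.5378, 0.1033, 0.2346]
orientation: [0.001, 0.991, -0.136, -0.003]
wrist_force: [1.4, 1.0, -0.1]
grip_width: 0.0857
```

```bash
python3 - <<'E'
from h import *
delta([.490,-.0425,.23],-.269)
E
```

```text
t 7.32 pos [0.5378 0.1033 0.2346] F [ 1.4  1.  -0.1] w 0.0857
tool delta mm [ -6.7 153.3   5.1] turn [ 0.003  0.006 -0.004]
```

jog_arm([
  [[-1,-1,30,0,0.003,0.006,-0.004],[-1,-2,38,0,0,0,0],[-1,-2,38,0,0,0,0],[-1,-2,30,0,0,0,0],[-1,0,10,0,0,0,0],[-1,0,0,0,0,0,0],[-1,0,0,0,0,0,0]],
])

```text
time: 7.9
tool_pos: [0.4914, -0.0392, 0.2359]
orientation: [-0.001, 0.991, -0.133, 0.003]
wrist_force: [0.3, 0.2, 1.4]
grip_width: 0.0853
```

```bash
python3 - <<'E'
from h import *
delta([.490,-.0425,.20],-.269)
for n in("top","scene"):
    im=camera(n)[...,::-1]; c=proj(n,[.53,.05,.13]).astype(int); a=im[max(0,c[1]-60):c[1]+60,c[0]-70:c[0]+70]
    cv2.imwrite(f"pics/{n}5.png",cv2.resize(a,None,fx=5,fy=5,interpolation=cv2.INTER_CUBIC));print(c)
o=[(302,189)]
for a,h in((1.3,.160),(1.3,.171),(1.315,.160)):
    X=[.5882-.055*np.sin(-.215+a),.0783+.055*np.cos(-.215+a),h+.014]
    print(a,h,proj("scene",X),proj("top",X))
E
```

```text
t 7.9 pos [ 0.4914 -0.0392  0.2359] F [0.3 0.2 1.4] w 0.0853
tool delta mm [-0.6  3.6 35.9] turn [-0.002 -0.005  0.003]
[310 206]
[306 192]
1.3 0.16 [324.36579753 176.96245293] [291.21660638 200.83242072]
1.3 0.171 [324.4973444  174.41591107] [290.9254166  200.28744185]
1.315 0.16 [324.07160797 176.9861738 ] [291.4774977  200.96787396]
```

View pics/scene5.png

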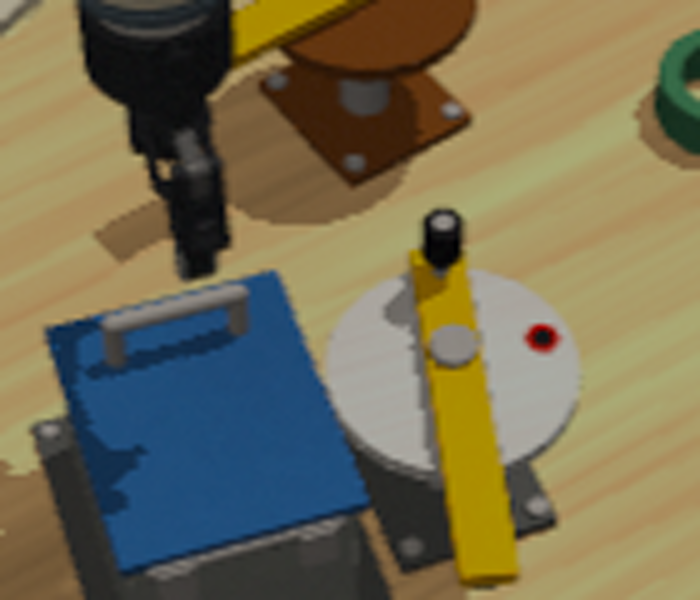

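View pics/top5.png

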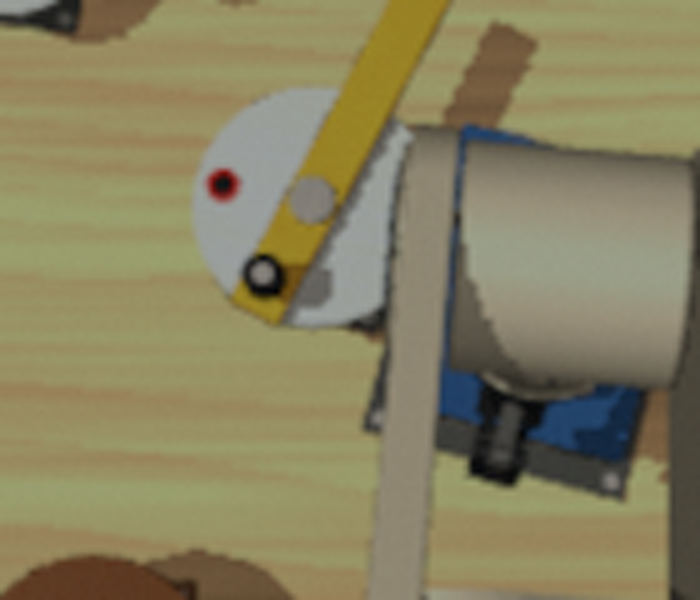

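```bash
python3 - <<'E'
from h import *
a=cv2.imread("pics/scene0.png")[175:210,325:365]
b=camera("scene")[165:200,305:345,::-1]
cv2.imwrite("pics/cmp.png",cv2.resize(np.hstack([a,b]),None,fx=9,fy=9,interpolation=cv2.INTER_CUBIC))
E
```

```text
(no output)
```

View pics/cmp.png

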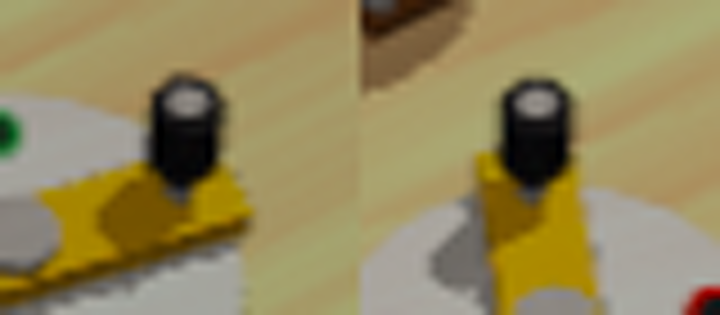

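The same stem shows under the knob in both crops (left: start, right: now), so the plunger is fully home at green. Next I'll descend on the bar.

jog_arm([
  [[-1,-0.5,3.5,10,-0.002,-0.005,0.003],[-1,0,0,25,0,0,0],[-1,0,0,25,0,0,0],[-1,0,0,15,0,0,0],[-1,0,0,5,0,0,0],[-1,0,0,0,0,0,0],[-1,0,0,0,0,0,0]],
])

```text
time: 8.63
tool_pos: [0.4928, -0.0362, 0.1504]
orientation: [-0.0, 0.992, -0.129, 0.0]
wrist_force: [0.6, 0.1, -0.0]
grip_width: 0.0854
```

```bash
python3 - <<'E'
from h import *
delta([.490,-.0425,.147],-.269)
E
```

```text
t 8.63 pos [ 0.4928 -0.0362  0.1504] F [ 0.6  0.1 -0. ] w 0.0854
tool delta mm [-1.1  6.8  3.4] turn [-0.001 -0.     0.01 ]
```

jog_arm([
  [[-1,-1,6.5,3,0,0,0.01],[-1,0,0,0,0,0,0],[0.3,0,0,0,0,0,0],[0.3,0,0,0,0,0,0],[0.6,0,0,0,0,0,0],[1,0,0,0,0,0,0],[1,0,0,0,0,0,0],[1,0,0,0,0,0,0],[1,0,0,0,0,0,0]],
], squeeze=20)

```text
time: 9.38
tool_pos: [0.4902, -0.0423, 0.1508]
orientation: [-0.001, 0.991, -0.135, 0.001]
wrist_force: [0.8, 0.2, 1.0]
grip_width: 0.0112
```

```bash
python3 - <<'E'
from h import *
delta([.490,-.0425,.147],-.269)
E
```

```text
t 9.38 pos [ 0.4902 -0.0423  0.1508] F [0.8 0.2 1. ] w 0.0112
tool delta mm [-0.2  0.2  3.8] turn [-0.002 -0.001 -0.001]
```

Width 11.2 mm, so the bar is held. I'll firm the grip, then lift along the lid's arc.

jog_arm([
  [[1,0,0,0,0,0,0],[1,0,0,0,0,0,0],[1,1,0,-3,-0.002,-0.02,0],[1,1,0,-4,0,-0.02,0],[1,1,0,-4,0,-0.02,0]],
], squeeze=100)

```text
time: 9.8
tool_pos: [0.4932, -0.0432, 0.1589]
orientation: [-0.004, 0.99, -0.134, -0.029]
wrist_force: [4.2, -0.5, -8.0]
grip_width: 0.0085
```

```bash
cat >> h.py <<'E'
def lid():
    o=get_obs();p=o["tool_pos"];d=p-np.array([.4902,-.0423,.1508]);u=np.array([.964,-.266,0])
    q=o["orientation"];R=Ro.from_quat([q[1],q[2],q[3],q[0]]).as_matrix()
    print("box dx",(d@u*1000).round(1),"dz",(d[2]*1000).round(1),"theta~",np.round(np.hypot(d@u,d[2])/.139,3),"tilt",round(float(np.arcsin(-R[2,0])),3),"F",o["wrist_force"].round(1),"w",round(o["grip_width"],4),"t",o["time"])
E
python3 - <<'E'
from h import *
lid()
E
```

```text
box dx 3.1 dz 8.1 theta~ 0.062 tilt 0.058 F [ 4.2 -0.5 -8. ] w 0.0085 t 9.8
```

```bash
python3 - <<'E'
from h import *
im=camera("scene")[170:270,225:355,::-1];cv2.imwrite("pics/scene6.png",cv2.resize(im,None,fx=6,fy=6,interpolation=cv2.INTER_CUBIC))
lid()
E
```

```text
box dx 3.6 dz 9.2 theta~ 0.071 tilt 0.06 F [-3.1 -0.4 18.4] w 0.0082 t 9.85
```

View pics/scene6.png

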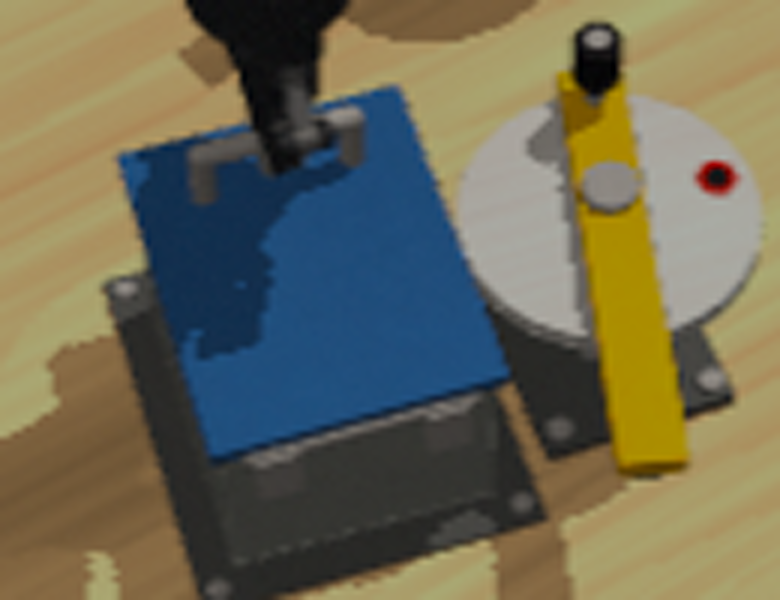

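The scene picture shows the bar still in the jaws, at crop (285,150). The force pattern (−8 N, then a pop) suggests the seal has given way. I'll continue up.

jog_arm([
  [[1,1,0,-3,0,-0.025,0],[1,1,0,-3,0,-0.025,0],[1,1,0,-3,0,-0.025,0],[1,1,0,-2,0,-0.015,0],[1,0,0,0,0,0,0]],
])

```text
time: 10.27
tool_pos: [0.4986, -0.0446, 0.1699]
orientation: [-0.01, 0.988, -0.134, -0.076]
wrist_force: [-1.4, 0.6, -3.5]
grip_width: 0.0087
```

```bash
python3 - <<'E'
from h import *
lid()
im=camera("scene")[170:270,225:355,::-1];cv2.imwrite("pics/scene7.png",cv2.resize(im,None,fx=6,fy=6,interpolation=cv2.INTER_CUBIC))
E
```

```text
box dx 8.7 dz 19.1 theta~ 0.151 tilt 0.154 F [-1.4  0.6 -3.5] w 0.0087 t 10.2667
```

View pics/scene7.png

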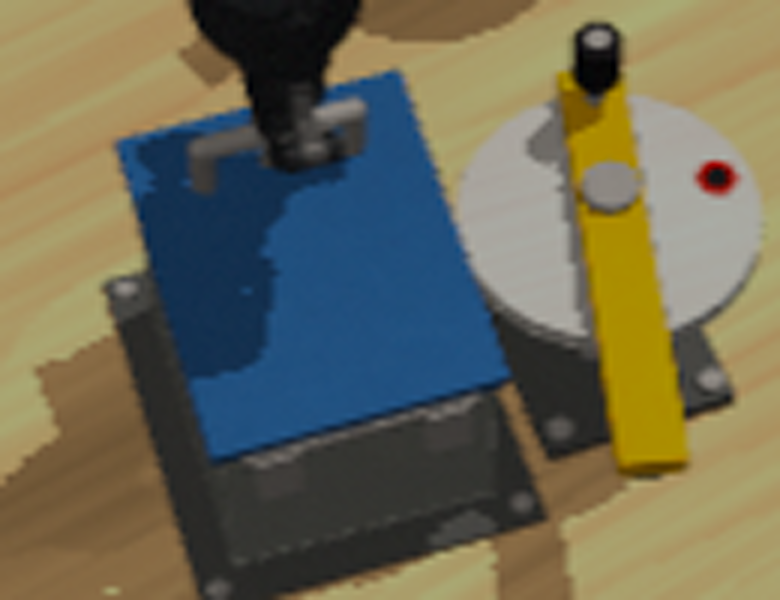

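jog_arm([
  [[1,1,0,-3,0,-0.02,0],[1,0.5,0,-1.5,0,-0.01,0],[1,0,0,0,0,0,0],[1,0,0,0,0,0,0]],
])

```text
time: 10.65
tool_pos: [0.5002, -0.0451, 0.1729]
orientation: [-0.012, 0.987, -0.134, -0.09]
wrist_force: [0.4, 1.4, -2.9]
grip_width: 0.0085
```

```bash
python3 - <<'E'
from h import *
lid()
im=camera("scene")[170:270,225:355,::-1];cv2.imwrite("pics/scene8.png",cv2.resize(im,None,fx=6,fy=6,interpolation=cv2.INTER_CUBIC))
r=Ro.from_euler("z",-.269).as_matrix();h=np.array([.6174,-.0777,.102])
for th in(0,.1,.15,.18,.21,.25,.3):
    t=Ro.from_euler("y",th).as_matrix()
    print(th,[((proj("scene",h+r@t@np.array([-.167,s*.07,.012]))-[225,170]+.5)*6-.5).round() for s in(-1,1)])
E
```

```text
box dx 10.4 dz 22.1 theta~ 0.176 tilt 0.181 F [ 0.4  1.4 -2.9] w 0.0085 t 10.65
0 [array([117., 170.]), array([400.,  99.])]
0.1 [array([114., 152.]), array([400.,  80.])]
0.15 [array([114., 144.]), array([401.,  72.])]
0.18 [array([113., 139.]), array([401.,  67.])]
0.21 [array([113., 135.]), array([402.,  63.])]
0.25 [array([112., 130.]), array([403.,  57.])]
0.3 [array([112., 124.]), array([404.,  51.])]
```

View pics/scene8.png

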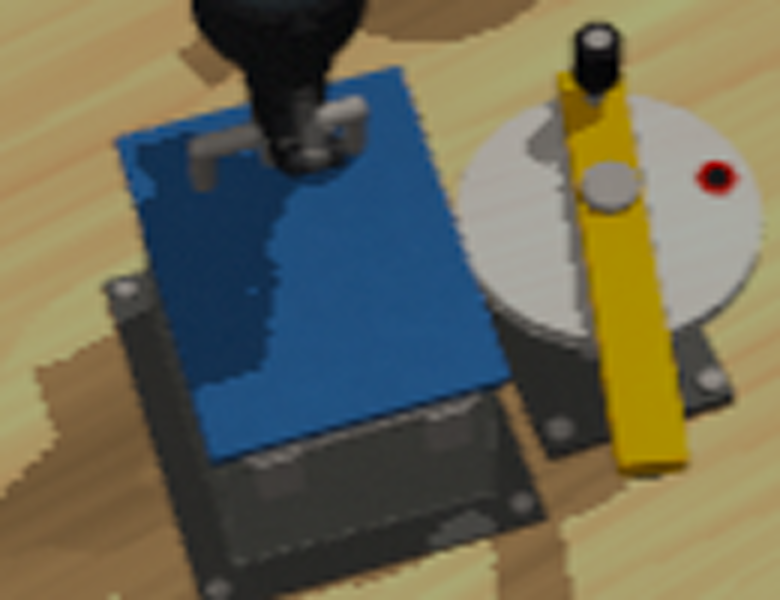

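The lid corners are at crop (116,135) and (401,67), which gives an opening of about 0.18–0.2 rad. The 2.9 N load is what's expected from the lid's weight alone. One more settling check, then I'll hand in.

jog_arm([
  [[1,0,0,0,0,0,0],[1,0,0,0,0,0,0],[1,0,0,0,0,0,0],[1,0,0,0,0,0,0]],
])

```text
time: 11.03
tool_pos: [0.5001, -0.045, 0.1727]
orientation: [-0.012, 0.987, -0.134, -0.088]
wrist_force: [0.6, -0.6, -3.6]
grip_width: 0.0082
```

```bash
python3 - <<'E'
from h import *
lid(); print(get_obs()["joint_vel"].round(3))
print(hand_in())
E
```

```text
box dx 10.3 dz 21.9 theta~ 0.174 tilt 0.179 F [ 0.6 -0.6 -3.6] w 0.0082 t 11.0333
[ 0.001 -0.001  0.003 -0.002 -0.005  0.002]
the job is handed in; nothing more can be done
None
```

The job is handed in at about 11 s of the 51 s allowed, with the lid still held slightly open in the gripper.

- **Hold-down arm:** I lifted the plunger knob and swung the yellow arm of the large aluminium clamp round to its stop at the green hole. I then lowered and released the plunger. In a close-up its stem shows the same length above the arm as at the start, so it is fully home.
- **Lid:** I gripped the bar, broke the seal and raised the lid along its arc. It is held at about 0.175 rad (about 29 mm at the front), and it stayed well under 60 mm throughout.
- **Last checks:** The arm was steady, with only about 3 N of lid weight on the wrist. The camera estimate of the lid angle was slightly higher, about 0.18–0.2 rad, and there was a brief +18 N reading as the seal popped. The arm came nowhere near the bottle, jar or tape roll.

Two readings disagreed slightly:
- The two cameras differed by 4–8 mm on most points.
- The grip width reads 8 mm on the 12 mm bar. It read 11.2 mm at the light 20 N grip and fell when I squeezed to 100 N, so I put it down to the pads giving. The pictures show the bar still held in the jaws.

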